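Tip the steel ball knobs out of the hooded boxes

ROBOT

A 6-joint arm with a two-finger parallel gripper is mounted at the origin on the work surface. World frame = base frame: x ahead of the robot, y to its left, z up, the work surface at z = 0. Lengths are in m, angles in degrees, forces in N, time in s.
With the tool pointing down it reaches from about 0.225 to 0.875 m from the base axis. Payload 3.4 kg.
Tool frame: the origin (TCP) lies at the very end of the fingers, on their centre line; the grasp point (between the pads) lies 19 mm behind it; z points along the fingers, y is the direction in which the jaws open and shut (so a half turn about z gives the same grasp; the last joint's range is limited). The gripper opens to 85 mm and grips with 20 to 120 N. Pads are 22 mm wide; open, the fingers measure 114 mm over their backs; the gripper's body (76 mm by 85 mm) begins 54 mm behind the grasp point. The pads swing forward as they close: fully open they stand 13 mm farther back than shut.
Start: joints at [-79.985, 15.808, 86.224, -0, 77.962, -6.933], TCP at [0.168, -0.55, 0.231] pointing down, gripper open.
Joint ranges: [-165.64, 165.64], [-43.16, 119.46], [12.63, 154.43], [-67.54, 247.53], [6.08, 155.33], [-154.97, 154.97]. Speed limits (degrees/s): [147.25, 147.25, 180, 180, 180, 180].

INTERFACE

Orientations are given as a 3x3 rotation matrix whose columns are the frame's x, y, z axes.
In Python, from bench import * gives the robot as it stands. Calls block until the motion is done:
- move_to(position, orientation): joint-space move of the TCP to a pose.
- line_to(position, v=0.15, attitude=None, guard=None): straight line of the TCP; attitude=None keeps the orientation; v is the mean speed in m/s. With guard (N) it stops when the force on the tool has changed by that much, and returns True; else False.
- movej(angles): joint-space move.
- gripper_to(opening, newtons=None): opening from 0.0 (shut) to 1.0 (fully open); newtons is the grip in N (None keeps the last); returns when the fingers have stopped.
- sleep(seconds).
- ik(position, orientation): joint angles nearest the present ones, or None.
- sense(): the state.
- get_image(name): name is "side" or "top" or "wrist"; returns a dict with "image" (480x640x3 uint8, red, green, blue), "fov_y" (degrees; the focal length in pixels is half the picture's height over the tangent of half this angle, whatever the lens; pixels are square), "cx", "cy" (the principal point, pixels), "dist_coeffs" ([k1, k2, p1, p2, k3] as OpenCV has them; the pictures are not rectified), "R" (3x3) and "t" (3): a world point X has camera coordinates R X + t; the wrist camera has in their place "T_tool_cam" (4x4, takes a point from camera to tool coordinates, whose origin is the TCP and whose axes are the flange's). Camera axes: x right, y down, z forward; pixel columns grow to the right and rows downward; lengths in m; the calibration is good to about 2 mm. A picture is of the moment at which its call begins: read the wrist's pose just before it. There is no depth.
A pose or a line that the arm cannot do raises MotionError and nothing moves.
- finish_job(): hands the job in, once; it reports no verdict.
The state is a dict: "time_s": time; "joint_positions": joint angles; "joint_vel": joint speeds; "joint_efforts": joint torques, N m; "tool_pos": TCP position; "tcp_rot": TCP orientation; "force": force on the tool from outside, world axes, zero at the start; "ft_torque": the same for the moment, N m; "gripper_width": opening from 0.0 (shut) to 1.0 (fully open).
Only numpy, scipy, OpenCV 4.12 (cv2) and the standard library are available. Lean on these libraries where they do the work, as an engineer would, in place of code of your own. Each camera call takes 0.05 s, during which the arm holds its last target.

TASK

Of the three alike hooded boxes on the workshop bench, some hold a heavy steel ball knob and the rest only a light plastic one; you can tell only by lifting them and feeling the weight. Tip the steel balls out of their boxes into the red tray, and leave any plastic ball in its box. At the end all three boxes stand upright on the bench beside the tray, and the steel balls lie in the tray.

Things in the scene. Friction and masses are not known exactly. Their poses are not given: they have to be found in the camera images.
- box_1_grip (a point): centre of the grip rail of a hooded box, light wood, blue roof (one of three, all alike). Each box is 100 mm deep (x), 84 wide (y), roof top 81 mm above its underside; the dark wood rail on the roof is 18 thick (x), 70 long (y), 50 tall. The point lies 106 mm above the underside, 25 above the roof, over the box's centre. z up; -x points out of the open mouth, roughly towards the robot; other sides closed
- box_2_grip (a point): centre of the grip rail of another such box (sizes and axes as for the first). A box alone weighs about 180 g. Each holds one loose ball knob, 40 mm across, lying at the back, hidden under the roof: steel (about 260 g) or plastic (40 g). Any box may hold either
- box_3_grip (a point): centre of the grip rail of another such box (sizes and axes as for the first). In each, the floor rises 13 degrees towards the mouth: the ball stays in while the box is level and moved smoothly, and rolls out over the lip (50 mm to -x of the rail, 76 below this point) when the mouth is tipped down 25 to 40 degrees
- tray: fixed open red steel tray, 220 mm (x) by 260 (y), walls 6 thick and 45 high, with a grid of low black rubber ribs on its floor that keeps balls from rolling about; origin at the centre of its underside on the bench, x across its short side (roughly away from the robot), y along its long side, z up

How it is judged:
By the outcome, as a careful person would: the job done as asked, in the order asked, and still so for the second after the job is handed in, with the robot touching nothing.
It also fails if it takes over 69 s, if anything falls off the work surface, if the arm or the gripper's body presses on something with over 40 N, if the wrist force passes 120 N, or if a joint passes its speed limit or range.

## Working session

There is one attempt and no reset: what is moved stays moved. The work goes in short steps, each a Python script; the robot and the scene stay as the last script left them, time stands still between calls to the robot, and variables do not carry over. Pictures are saved under pics/ and viewed, and the job is handed in when it is done.

```bash
mkdir -p pics; ls; python3 - <<'E'
from bench import *
import cv2
for n in ["side","top","wrist"]:
    s=sense(); d=get_image(n)
    cv2.imwrite(f"pics/{n}0.png",d["image"][:,:,::-1])
    print(n,{k:v for k,v in d.items() if k!="image"})
print(sense())
E
```

```text
pics
side {'fov_y': 52.71764236641876, 'cx': 318.7020680871701, 'cy': 238.28577292824858, 'dist_coeffs': array([-0.10959107,  0.        ,  0.        ,  0.        ,  0.        ]), 'R': array([[-0.99767641, -0.06784903,  0.00618818],
       [-0.04805561,  0.63641252, -0.76985048],
       [ 0.04829537, -0.76835904, -0.63819428]]), 't': array([0.55165492, 0.0744324 , 0.94767312])}
top {'fov_y': 43.709681623768276, 'cx': 315.5685236331636, 'cy': 242.94315333204358, 'dist_coeffs': array([0.06609861, 0.        , 0.        , 0.        , 0.        ]), 'R': array([[-1.12348461e-03, -9.99946173e-01,  1.03145304e-02],
       [-9.87729477e-01, -5.01186641e-04, -1.56173716e-01],
       [ 1.56170479e-01, -1.03634245e-02, -9.87675747e-01]]), 't': array([0.01200795, 0.57992735, 1.29298835])}
wrist {'fov_y': 58.46358958964086, 'cx': 320.96355568528975, 'cy': 237.01873537072936, 'dist_coeffs': array([-0.04721339,  0.        ,  0.        ,  0.        ,  0.        ]), 'T_tool_cam': array([[-1.54324629e-03, -9.53842371e-01, -3.00303764e-01,
         7.79982180e-02],
       [ 9.99998808e-01, -1.48361656e-0
[... 321 characters left out ...]
28e-04,
        7.79613533e+01, -6.93363059e+00]), 'joint_vel': array([-0.00437253, -0.13667479, -0.22062478,  0.00723632, -0.08306515,
        0.03021125]), 'joint_efforts': array([ 1.56747788e-03, -4.17145014e+01, -2.46032435e+01, -1.70176181e-04,
        7.63208169e-03, -1.67542601e-05]), 'tool_pos': array([ 0.16754556, -0.5496548 ,  0.23065813]), 'tcp_rot': array([[ 9.56563811e-01,  2.91522934e-01, -2.35020517e-04],
       [ 2.91522985e-01, -9.56562915e-01,  1.31869732e-03],
       [ 1.59618600e-04, -1.32993202e-03, -9.99999103e-01]]), 'force': array([-0.28120841, -0.56317947,  0.00974295]), 'ft_torque': array([ 0.04207032, -0.01482813, -0.00167386]), 'gripper_width': 1.0008428178281916}
```

View pics/top0.png

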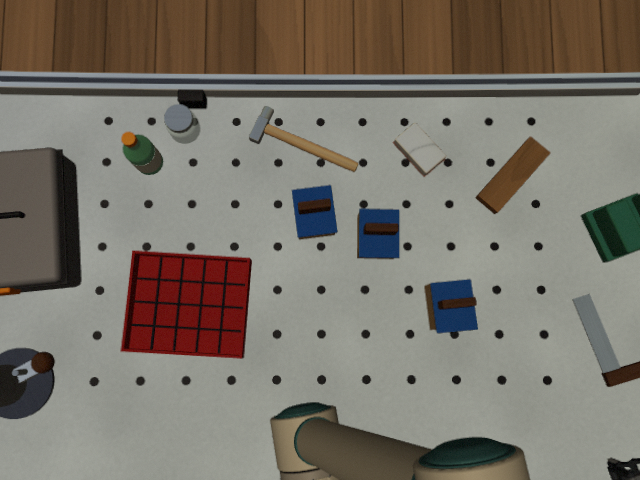

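View pics/side0.png

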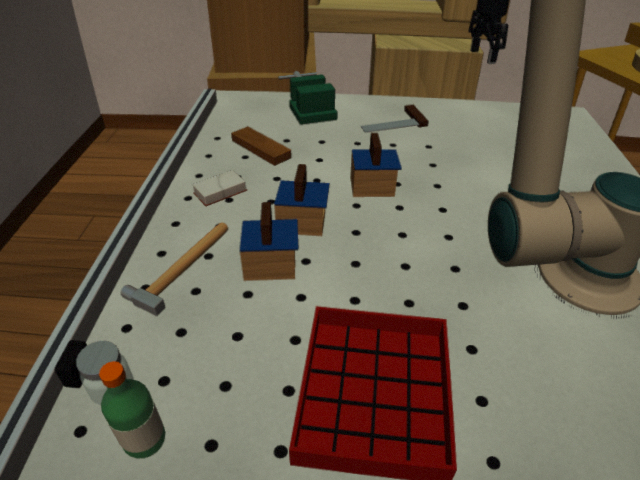

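The top view shows three blue roofs near px (314,211), (380,233) and (453,306), with the red tray around (187,304). The side view agrees, and no ball is visible. Next I'll measure them.

```bash
cat > h.py <<'E'
import numpy as np, cv2
def K(d):
    f=d["image"].shape[0]/2/np.tan(np.radians(d["fov_y"])/2)
    return np.array([[f,0,d["cx"]],[0,f,d["cy"]],[0,0,1]])
def cast(d,uv,z):
    p=cv2.undistortPoints(np.array(uv,float).reshape(-1,1,2),K(d),d["dist_coeffs"]).reshape(-1,2)
    r=np.c_[p,np.ones(len(p))]@d["R"]; o=-d["R"].T@d["t"]
    return o+r*((z-o[2])/r[:,2])[:,None]
def mask(im,name):
    h=cv2.cvtColor(im,cv2.COLOR_RGB2HSV)
    if name=="blue": m=cv2.inRange(h,(100,120,50),(125,255,255))
    if name=="red": m=cv2.inRange(h,(0,200,70),(4,255,255))|cv2.inRange(h,(176,200,70),(180,255,255))
    if name=="rail": m=cv2.inRange(h,(0,60,10),(15,220,110))
    return m
def rects(d,name,z,amin):
    m=mask(d["image"],name); out=[]
    for c in cv2.findContours(m,cv2.RETR_EXTERNAL,cv2.CHAIN_APPROX_NONE)[0]:
        if cv2.contourArea(c)<amin: continue
        P=cast(d,c.reshape(-1,2),z)[:,:2]
        (x,y),(w,h),a=cv2.minAreaRect((P*1000).astype(np.float32))
        a=a%180
        if a>135:a-=180
        elif a>45: a-=90;w,h=h,w
        out.append((x/1000,y/1000,w,h,a, tuple(c.reshape(-1,2).mean(0).round())))
    return out
E
python3 - <<'E'
from bench import *; from h import *
for n in ["top","side"]:
    d=get_image(n)
    for nm,z,a in [("blue",.081,400),("red",.045,3000),("rail",.131,100)]:
        for r in rects(d,nm,z,a): print(n,nm,np.round(r[:5],3),r[5])
E
```

```text
top blue [  0.438  -0.282 106.128  87.348   5.816] (np.float64(453.0), np.float64(305.0))
top blue [  0.596  -0.125 106.431  85.405  -1.257] (np.float64(378.0), np.float64(232.0))
top blue [6.45000e-01 1.50000e-02 1.05856e+02 8.63150e+01 7.38900e+00] (np.float64(314.0), np.float64(211.0))
top red [  0.445   0.295 217.058 258.859  -3.653] (np.float64(186.0), np.float64(305.0))
top rail [ 0.302 -0.6   28.816 78.078 17.823] (np.float64(622.0), np.float64(374.0))
top rail [ 0.326  0.556 39.342 40.433  4.4  ] (np.float64(43.0), np.float64(362.0))
top rail [ 0.442 -0.277 16.83  76.544  5.833] (np.float64(456.0), np.float64(303.0))
top rail [  0.418   0.332 159.641 123.813   1.159] (np.float64(155.0), np.float64(320.0))
top rail [  0.437   0.223 204.122 141.027  -3.576] (np.float64(217.0), np.float64(314.0))
top rail [ 0.597 -0.124 22.726 69.341 -2.898] (np.float64(380.0), np.float64(229.0))
top rail [6.4600e-01 1.6000e-02 2.3272e+01 6.8173e+01 7.3680e+00] (np.float64(313.0), np.float64(206.0))
top rail [  0.713  -0.405 180.846  55.57  -41.733] (np.float64(512.0), np.float64(176.0))
top rai
[... 1488 characters left out ...]
l [-1.54000e-01 -2.97000e-01  6.23680e+01  1.96248e+02 -2.52900e+01] (np.float64(630.0), np.float64(151.0))
side rail [  0.445  -0.241  22.171 141.645  -1.858] (np.float64(375.0), np.float64(148.0))
side rail [  0.702  -0.236 181.828  68.129 -42.824] (np.float64(261.0), np.float64(145.0))
side rail [ 1.02900e+00  4.20000e-02  2.32625e+02  8.46508e+02 -2.50000e-02] (np.float64(61.0), np.float64(238.0))
side rail [  0.337  -0.42   34.449 122.815  15.381] (np.float64(416.0), np.float64(115.0))
side rail [  0.798  -0.585 241.151  89.299   3.511] (np.float64(247.0), np.float64(84.0))
side rail [ 8.99000e-01 -1.13500e+00  4.56124e+02  9.42837e+02  6.24300e+00] (np.float64(262.0), np.float64(36.0))
```

Both views agree within about 5 mm: A (0.439,-0.279), B (0.597,-0.125), C (0.646,0.016), tray (0.446,0.298). The measured sizes also match the ones given. I'll check reachability before moving.

```bash
cat >> h.py <<'E'
from scipy.spatial.transform import Rotation as Ro
BOX={"A":(.4385,-.2795,5.5),"B":(.5965,-.1245,-1.8),"C":(.6455,.016,7.6)}
TRAY=(.446,.298,-3.6)
SG=1
GP=.019; UP=.002   # grip 2 mm above rail centre
def att(yaw,tilt=0,s=None):
    "tool attitude for box yaw, mouth-down tilt (deg)"
    s=SG if s is None else s
    B=Ro.from_euler("ZY",[yaw,-tilt],degrees=True).as_matrix()
    return np.c_[np.cross(s*B[:,0],-B[:,2]),s*B[:,0],-B[:,2]], B
def tcp(grip,yaw,tilt=0):
    A,B=att(yaw,tilt)
    return np.array(grip)+B@np.array([0,0,UP-GP]),A
def dump(ly,tilt,low,lx=.015):
    "grip point so that lip lies over tray local (lx,ly), lowest point of box at low"
    _,B=att(TRAY[2],tilt)
    T=Ro.from_euler("z",TRAY[2],degrees=True).as_matrix()@np.array([lx,ly,0])+np.array([*TRAY[:2],0])
    g=T-B@np.array([-.05,0,-.076]); g[2]=low-min((B@np.array([sx*.05,0,-.106]))[2] for sx in(-1,1))
    return g
E
python3 - <<'E'
from bench import *; import h; from h import *
for s in (1,-1):
    h.SG=s; print(s)
    for k,(x,y,yaw) in BOX.items():
        for z in (.106,.25):
            q=ik(*tcp((x,y,z),yaw)); print(k,z,None if q is None else np.round(q))
    for ly in(-.06,0,.06):
      for t in (0,20,38):
        q=ik(*tcp(dump(ly,t,.05),TRAY[2],t)); print(ly,t,None if q is None else np.round(q))
E
```

```text
1
A 0.106 [-40.  18. 105.  -0.  57. -46.]
A 0.25 [-40.  11.  93.  -0.  76. -46.]
B 0.106 [-18.  25.  94.  -0.  61. -17.]
B 0.25 [-18.  19.  82.  -0.  80. -17.]
C 0.106 [ -5.  28.  89.  -0.  64. -12.]
C 0.25 [ -5.  22.  77.  -0.  81. -12.]
-0.06 0 [18. 18. 97. -0. 65. 21.]
-0.06 20 [ 25.   9. 112. -14.  43.  37.]
-0.06 38 [ 35.   6. 126. -55.  28.  84.]
0 0 [23. 21. 93. -0. 67. 27.]
0 20 [ 31.  12. 107. -16.  45.  45.]
0 38 [ 42.  10. 121. -54.  33.  88.]
0.06 0 [28. 24. 88. -0. 68. 32.]
0.06 20 [ 37.  15. 102. -17.  48.  51.]
0.06 38 [ 48.  14. 115. -52.  37.  90.]
-1
A 0.106 [-40.  18. 105.  -0.  57. 134.]
A 0.25 [-40.  11.  93.  -0.  76. 134.]
B 0.106 None
B 0.25 None
C 0.106 None
C 0.25 None
-0.06 0 None
-0.06 20 [  25.    9.  112.  -14.   43. -143.]
-0.06 38 [ 35.   6. 126. -55.  28. -96.]
0 0 [  23.   21.   93.   -0.   67. -153.]
0 20 [  31.   12.  107.  -16.   45. -135.]
0 38 [ 42.  10. 121. -54.  33. -92.]
0.06 0 [  28.   24.   88.   -0.   68. -148.]
0.06 20 [  37.   15.  102.  -17.   48. -129.]
0.06 38 [ 48.  14. 115. -52.  37. -90.]
```

All poses are reachable with s=+1. I'll yaw the box about 25° over the tray so the wrist doesn't have to swing as far, then start weighing.

```bash
cat >> h.py <<'E'
DY=25.
def dump(ly,tilt,low,lx=.02):
    _,B=att(DY,tilt)
    T=Ro.from_euler("z",TRAY[2],degrees=True).as_matrix()@np.array([lx,ly,0])+np.array([*TRAY[:2],0])
    g=T-B@np.array([-.05,0,-.076]); g[2]=low-min((B@np.array([sx*.05,0,-.106]))[2] for sx in(-1,1))
    return g
def fz(bench,n=10):
    v=[]
    for _ in range(n): v.append(bench.sense()["force"][2]); bench.sleep(.03)
    return np.mean(v),np.std(v)
def weigh(b,k):
    x,y,yaw=BOX[k]
    p,A=tcp((x,y,.106),yaw); up=p+[0,0,.07]
    b.move_to(p+[0,0,.09],A); b.sleep(.15); f0=fz(b)
    b.line_to(p,v=.15); b.gripper_to(0.,60)
    w=b.sense()["gripper_width"]
    b.line_to(p+[0,0,.05],v=.1); b.sleep(.25); f1=fz(b)
    print(k,"fz before",f0,"after",f1,"delta",f1[0]-f0[0],"width mm",w*85,"t",b.sense()["time_s"])
E
python3 - <<'E'
import bench; from h import *
for ly in(-.055,0,.055):
  for t in (0,20,37):
    print(ly,t,np.round(bench.ik(*tcp(dump(ly,t,.05),DY,t))))
weigh(bench,"A")
d=bench.get_image("side"); cv2.imwrite("pics/a1.png",d["image"][:,:,::-1])
E
```

```text
-0.055 0 [20. 19. 95. -0. 66. -5.]
-0.055 20 [ 19.   8. 113.   3.  39.  -8.]
-0.055 37 [ 16.   2. 129.  24.  13. -30.]
0 0 [25. 22. 91. -0. 67.  0.]
0 20 [ 25.  11. 109.  -0.  40.   0.]
0 37 [ 25.   5. 126.  -1.  12.   2.]
0.055 0 [30. 24. 87. -0. 69.  5.]
0.055 20 [ 31.  13. 105.  -3.  41.   8.]
0.055 37 [ 33.   8. 122. -20.  14.  26.]
A fz before (np.float64(-0.12977878662380582), np.float64(0.3999441153195676)) after (np.float64(-4.397882002560989), np.float64(0.35824085345382695)) delta -4.268103215937183 width mm 17.41241428822925 t 4.7833
```

View pics/a1.png

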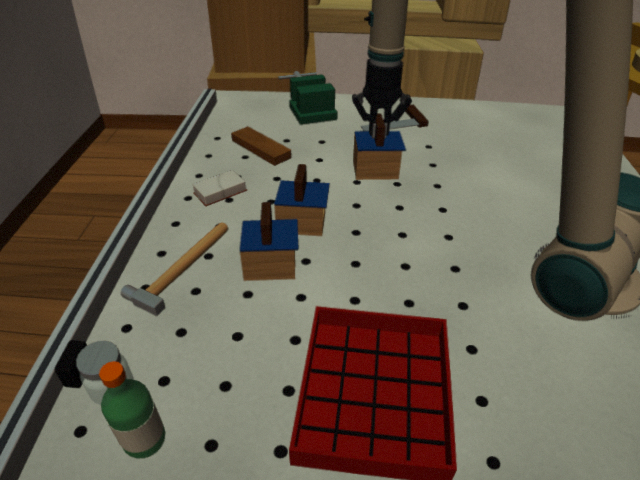

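Box A is held level at px (378,155) and reads 4.27 N, or about 435 g, so it holds steel. The 25° yaw leaves joint 5 close to its limit, so I'll compare other yaw and tilt values.

```bash
python3 - <<'E'
import bench,h; from h import *
for h.DY in (0,10,25,):
 for lx in (.02,.04):
  for ly in(-.055,0,.055):
   print(h.DY,lx,ly,[list(np.round(bench.ik(*tcp(dump(ly,t,.055,lx),h.DY,t)))[3:]) for t in (0,15,25,34)])
E
```

```text
0 0.02 -0.055 [[np.float64(-0.0), np.float64(66.0), np.float64(18.0)], [np.float64(-8.0), np.float64(49.0), np.float64(27.0)], [np.float64(-18.0), np.float64(37.0), np.float64(39.0)], [np.float64(-38.0), np.float64(28.0), np.float64(62.0)]]
0 0.02 0 [[np.float64(-0.0), np.float64(68.0), np.float64(23.0)], [np.float64(-9.0), np.float64(50.0), np.float64(33.0)], [np.float64(-21.0), np.float64(39.0), np.float64(47.0)], [np.float64(-41.0), np.float64(32.0), np.float64(69.0)]]
0 0.02 0.055 [[np.float64(-0.0), np.float64(69.0), np.float64(28.0)], [np.float64(-10.0), np.float64(53.0), np.float64(39.0)], [np.float64(-23.0), np.float64(42.0), np.float64(53.0)], [np.float64(-41.0), np.float64(36.0), np.float64(73.0)]]
0 0.04 -0.055 [[np.float64(-0.0), np.float64(67.0), np.float64(17.0)], [np.float64(-7.0), np.float64(49.0), np.float64(26.0)], [np.float64(-18.0), np.float64(37.0), np.float64(37.0)], [np.float64(-37.0), np.float64(27.0), np.float64(59.0)]]
0 0.04 0 [[np.float64(-0.0), np.float64(68.0), np.float64(22.0)], [np.float64(-9.0), np.float64(51.0), np.float64(32.0)], [np.float64(-20.0),
[... 2490 characters left out ...]
-0.055 [[np.float64(-0.0), np.float64(67.0), np.float64(-5.0)], [np.float64(2.0), np.float64(48.0), np.float64(-8.0)], [np.float64(6.0), np.float64(33.0), np.float64(-12.0)], [np.float64(16.0), np.float64(19.0), np.float64(-23.0)]]
25 0.04 0 [[np.float64(-0.0), np.float64(69.0), np.float64(-1.0)], [np.float64(0.0), np.float64(49.0), np.float64(-1.0)], [np.float64(1.0), np.float64(34.0), np.float64(-1.0)], [np.float64(2.0), np.float64(19.0), np.float64(-3.0)]]
25 0.04 0.055 [[np.float64(-0.0), np.float64(71.0), np.float64(4.0)], [np.float64(-1.0), np.float64(50.0), np.float64(5.0)], [np.float64(-4.0), np.float64(35.0), np.float64(8.0)], [np.float64(-10.0), np.float64(20.0), np.float64(14.0)]]
```

```bash
cat >> h.py <<'E'
DY=15.; TM=34
def tip(b,k,ly,under=.1,lx=.03):
    x,y,yaw=BOX[k]
    p0,A0=tcp((x,y,.106),yaw); hi=p0+[0,0,under]
    b.line_to(hi,v=.15)
    p,A=tcp(dump(ly,0,under,lx),DY); b.line_to(p,v=.25,attitude=A)
    g1,A1=tcp(dump(ly,0,.06,lx),DY); b.line_to(g1,v=.12)
    g2,A2=tcp(dump(ly,TM/2,.057,lx),DY,TM/2); b.line_to(g2,v=.07,attitude=A2)
    g3,A3=tcp(dump(ly,TM,.055,lx),DY,TM); f0=fz(b,5); b.line_to(g3,v=.06,attitude=A3)
    b.sleep(.6); print("tipped",f0,fz(b,8),"t",b.sense()["time_s"])
def back(b,k,under=.1,ly=0,lx=.03):
    x,y,yaw=BOX[k]
    p0,A0=tcp((x,y,.106),yaw); hi=p0+[0,0,under]
    p,A=tcp(dump(ly,0,under,lx),DY); b.line_to(p,v=.15,attitude=A)
    b.line_to(hi,v=.3,attitude=A0); down(b,k)
def down(b,k):
    x,y,yaw=BOX[k]; p0,A0=tcp((x,y,.106),yaw)
    b.line_to(p0+[0,0,.012],v=.15); hit=b.line_to(p0+[0,0,.0005],v=.03,guard=6)
    b.gripper_to(1.0); b.line_to(p0+[0,0,.09],v=.2)
    print("placed",k,hit,"t",b.sense()["time_s"])
E
python3 - <<'E'
import bench; from h import *
tip(bench,"A",.05)
for n in("top","side"):
    d=bench.get_image(n); cv2.imwrite(f"pics/a2{n}.png",d["image"][:,:,::-1])
E
```

```text
tipped (np.float64(-4.084999051489233), np.float64(0.3950691507147993)) (np.float64(-1.8464032105062174), np.float64(0.3356379995860999)) t 10.7667
```

View pics/a2side.png

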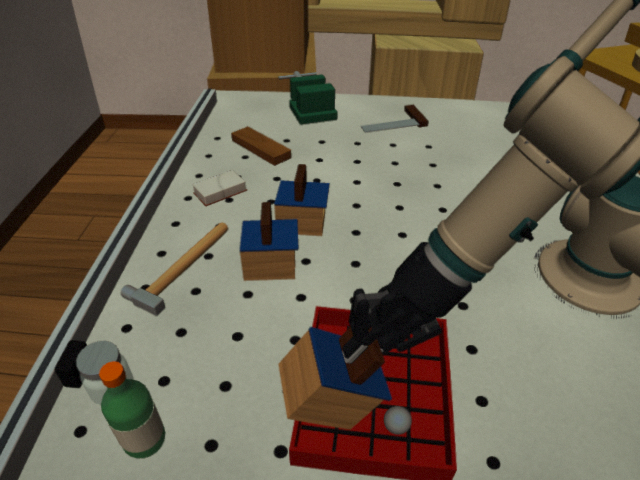

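View pics/a2top.png

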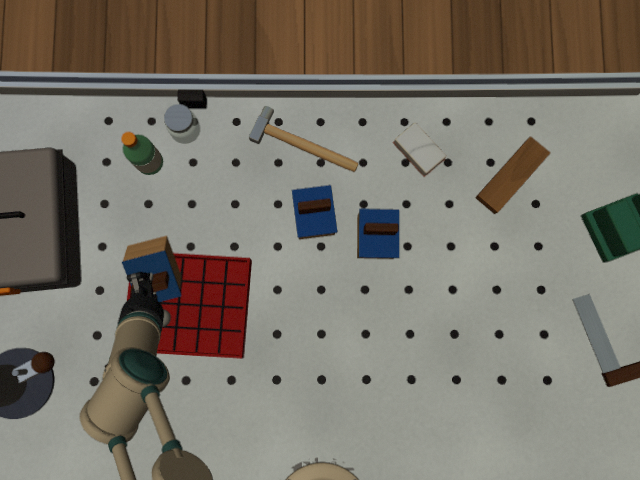

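The steel ball lies in the tray (side view px 397,420), and the box got 2.2 N lighter. I'll put A back and weigh B.

```bash
python3 - <<'E'
import bench; from h import *
back(bench,"A",ly=.05)
weigh(bench,"B")
d=bench.get_image("side"); cv2.imwrite("pics/b1.png",d["image"][:,:,::-1])
E
```

```text
placed A True t 16.9833
B fz before (np.float64(-0.012212346824754505), np.float64(0.4255910323300026)) after (np.float64(-4.139167889945013), np.float64(0.7541963342641289)) delta -4.126955543120259 width mm 17.415354912175964 t 20.9667
```

View pics/b1.png

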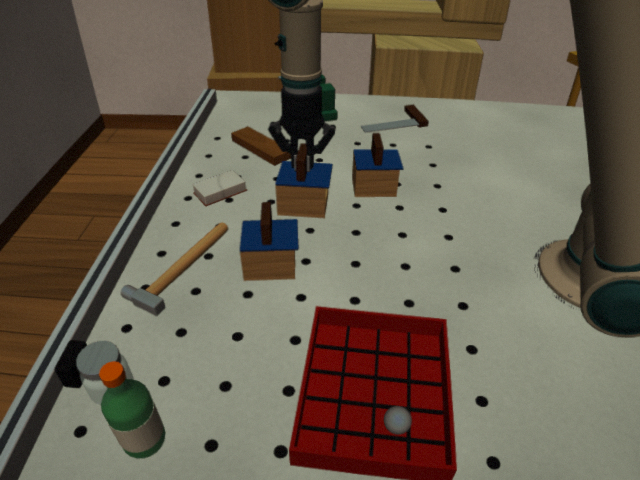

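A stands back in place (px 376,173). B reads 4.13 N, so it holds steel too. I'll tip it near the other end of the tray.

```bash
python3 - <<'E'
import bench; from h import *
tip(bench,"B",-.05,under=.15)
d=bench.get_image("side"); cv2.imwrite(f"pics/b2.png",d["image"][:,:,::-1])
E
```

```text
tipped (np.float64(-3.6641483374045207), np.float64(0.2966252964473765)) (np.float64(-1.719962341770652), np.float64(0.34390612258584863)) t 26.4833
```

View pics/b2.png

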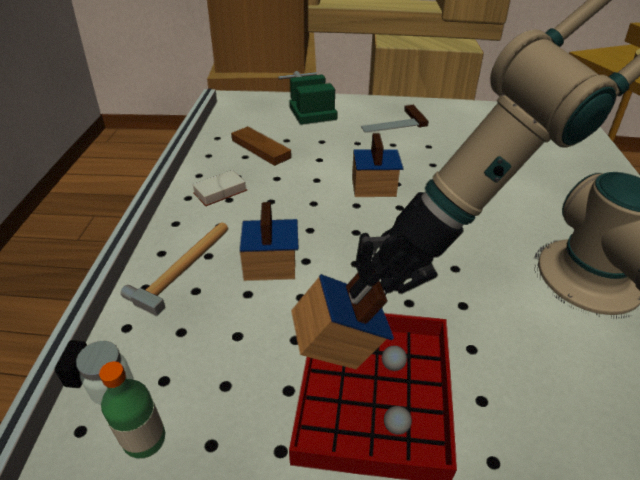

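There are now two steel balls in the tray (px 394,358 and 397,420). Next I'll put B back and weigh C.

```bash
python3 - <<'E'
import bench; from h import *
back(bench,"B",under=.15,ly=-.05)
weigh(bench,"C")
d=bench.get_image("side"); cv2.imwrite("pics/c1.png",d["image"][:,:,::-1])
E
```

```text
placed B True t 31.8333
C fz before (np.float64(-0.3007921798658008), np.float64(0.48048178699604793)) after (np.float64(-1.8141421183989077), np.float64(0.5748928819376069)) delta -1.5133499385331068 width mm 17.492233198892446 t 35.575
```

View pics/c1.png

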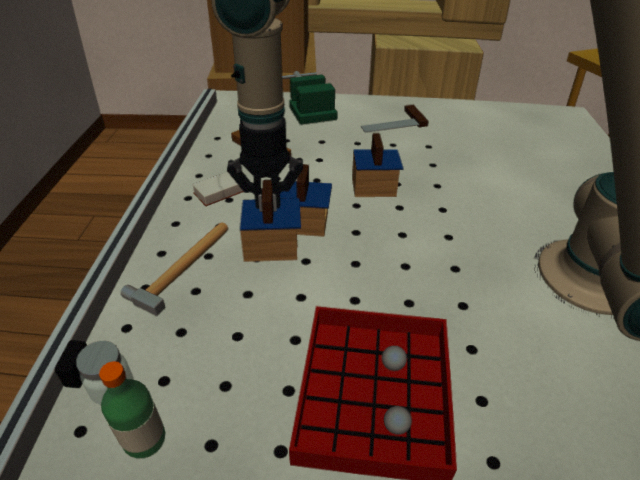

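C reads only 1.5 N. I expected 2.16 N for plastic and 4.3 N for steel, so I'll average for longer while it hangs, then set it down and look.

```bash
python3 - <<'E'
import bench; from h import *
print(fz(bench,40))
down(bench,"C")
bench.sleep(.2); print(fz(bench,20))
p=bench.sense()["tool_pos"]; bench.line_to([.5,-.05,.3],v=.25)
bench.movej([-79.985,15.808,86.224,0,77.962,-6.933])
for n in("top","side"):
    d=bench.get_image(n); cv2.imwrite(f"pics/e{n}.png",d["image"][:,:,::-1])
    for r in rects(d,"blue",.081,400): print(n,np.round(r[:5],3))
print(bench.sense()["time_s"])
E
```

```text
(np.float64(-2.044392310735751), np.float64(0.49608340811701496))
placed C False t 39.1583
(np.float64(0.12685452870472907), np.float64(0.506814663101256))
top [  0.434  -0.282 106.138  86.906   5.551]
top [  0.591  -0.125 106.934  85.335  -1.305]
top [6.40000e-01 1.50000e-02 1.05887e+02 8.62860e+01 7.67700e+00]
side [6.41000e-01 1.70000e-02 1.05911e+02 8.74330e+01 7.97300e+00]
side [  0.591  -0.123 104.856  90.144  -1.742]
side [  0.435  -0.277 105.548  87.514   5.07 ]
43.2417
```

View pics/eside.png

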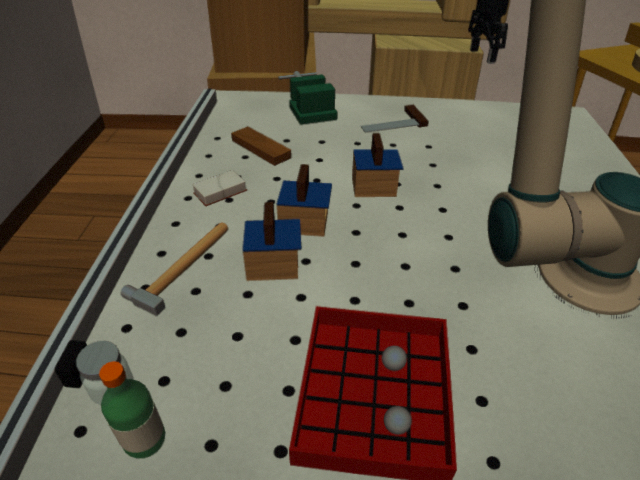

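View pics/etop.png

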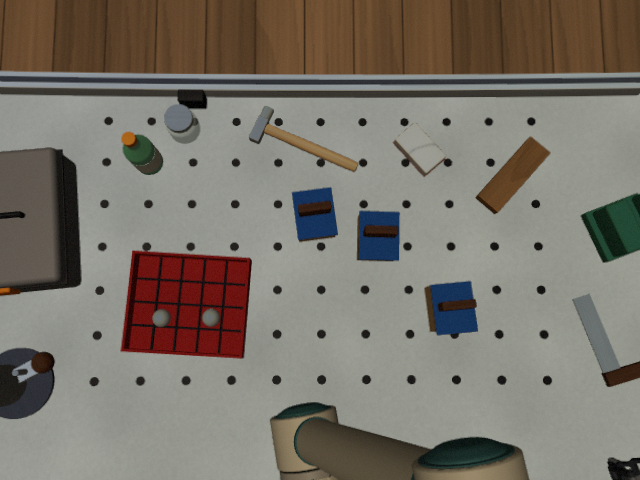

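The longer average for C is 2.04 N with zero at +0.13 N. That is 2.17 N, or about 221 g, which matches box plus plastic ball. All three boxes stand upright within about 6 mm of where they began. Both steel balls are at rest in the tray (top view px 162,318 and 211,317), and the arm is clear.

```bash
python3 -c "
import bench
print(bench.finish_job(), bench.sense()['time_s'])"
```

```text
the job is handed in; nothing more can be done
the job is handed in; nothing more can be done
```

The job is done and handed in at about 43 s, inside the 69 s limit. Two boxes held steel balls, and both balls now lie in the red tray. The third box kept its plastic ball.

| Box | Weight felt | Contents | What I did |
|---|---|---|---|
| A (nearest the robot) | 4.27 N | steel | tipped into the tray, put back |
| B (middle) | 4.13 N | steel | tipped into the tray, put back |
| C (farthest) | 2.17 N | plastic | set back down untipped |

**Last checks:** The final top and side pictures show both balls at rest in the tray. All three boxes stand upright within about 6 mm of where they started, and the arm was back at its start pose, touching nothing.

**Disagreements:** My first short reading on C was only 1.5 N, because the force signal is noisy. A longer average gave the 2.17 N above, against about 2.16 N expected for plastic. C's plastic ball is hidden under the roof, so only the weight and the absence of a third loose ball in the pictures show it stayed in.

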